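# Raise the drying cabinet's sash to the green mark and start the timer

### The job

Air the baby bottles: push the drying cabinet's sliding window up from beneath its orange lip, without pinching the lip or pressing down on it, until the lip is level with the two green marker clips and stays there. Then press the timer's blue button and let it spring back. Do not pick up or move anything else.

Things in the scene. Friction and masses are not known exactly. Their poses are not given: they have to be found in the camera images.
- dryer: White bottle-drying cabinet, fixed, 240 deep (x), 304 wide (y), 324 high. Origin: centre of underside; x to its back, z up. Front upright up to 90 mm (sill, at x = -120), then leaning back 35 deg from vertical. The clear sash slides in that face between two wooden stiles (242 apart, 12 proud); fixed wood panel above it. Metal counterweight tube at its -y side, to y = -188.
- sash (a joint): How far (m) the sash has slid up the leaning face, 0 closed to 0.12. It slides along (0.574, 0, 0.819) in the cabinet's frame. Counterweighted: 1 to 4 N along the face moves it, and it stays where it is left.
- lip (a point): Middle of the front edge of the sash's orange lip, at half thickness; axes as the cabinet. The lip is a ledge 220 mm long (cabinet y), 13 thick, 28 up from the sash's bottom edge, standing 40 out square to the leaning face, along (-0.819, 0, 0.574) in the cabinet's frame. Its underside lies 6.5 mm down the slope from this point; nothing stands beneath it in front of the sill.
- mark_level (a point): Where lip must come: level of the centre line of the two bright green marker clips (8 mm high) on the left and right stile, taken midway between them and as far out as the lip's front edge. At the start 40 to 110 mm up the slope from the lip. The clips need no touching. Axes as the cabinet.
- timer (a joint): How far (m) the timer's blue button is pressed down: 0 free, 0.006 fully down. It is a spring button, about 5 N fully down.
- timer_top (a point): Centre of the top of the timer's blue button, 40 mm across, facing up, 22 mm above the dresser, on a white housing fixed to the dresser in front of the cabinet, to its left or right.
- monitor: Loose round white baby monitor camera with black lens on a foot, 68 mm across, 102 mm high; stands on the other side from the timer. Origin under its foot.
- cup: Loose empty blue ceramic cup, 76 mm across, 75 mm high; origin under its foot.
- block: Loose wooden cube, 45 mm; origin at the centre of its underside.
- lotion: Loose white lotion pump bottle, 66 mm across, 177 mm high; origin under it.
- jar: Loose blue cream jar with white cap, 64 mm across, 55 mm high; origin under it.
Not all that is in view belongs to the job. Several things look just like the part that bears timer: the one meant starts farthest from the robot's base.

How it is judged:
On the way, in this order (a step that is already met when the one before it is completed fails the run):
1. the sash stands still with its lip level with the green clips (z of lip in the frame of mark_level between -0.007 and 0.007 m and velocity of joint sash between -0.01 and 0.01 m/s), for 0.3 s.
2. the timer button is pressed down (value of joint timer above 0.004 m), for 0.05 s.
At the end, for the whole second after the job is handed in: The sash is at rest with its lip level with the green clips (within 7 mm of height), the timer button has been pressed (by over 4 mm) after that and has sprung back, and the monitor, cup, block, lotion bottle and jar are within 20 mm of where they stood (z of lip in the frame of mark_level between -0.007 and 0.007 m and velocity of joint sash between -0.005 and 0.005 m/s and value of joint timer below 0.002 m and distance of each of monitor, cup, block, lotion, jar from where it was at the start of the episode below 0.02 m); the robot touches nothing.
It fails at once if the lip is pinched or pressed on its upper side (over 2 N) (contact force between the fingers and sash_c3 above 2 N).
It fails at once if a bystander is lifted, pushed away or knocked over (distance of any of monitor, cup, block, lotion, jar from where it was at the start of the episode above 0.02 m).
It also fails if it takes over 54 s, if anything falls off the work surface, if the arm or the gripper's body presses on something with over 40 N, if the wrist force passes 120 N, or if a joint passes its speed limit or range.

### The arm

A 7-joint arm with a two-finger parallel gripper is mounted at the origin on the work surface. World frame = base frame: x ahead of the robot, y to its left, z up, the work surface at z = 0. Lengths are in m, angles in rad, forces in N, time in s.
With the tool pointing down it reaches from about 0.4 to 0.875 m from the base axis. Payload 6.5 kg.
Tool frame: the origin (TCP) lies on the centre line of the jaws, within the pads' length; the fingertips stand 19 mm ahead of it and the grasp point (between the pads) is the TCP; z points along the fingers, y is the line along which they close (so a half turn about z gives the same grasp; the last joint's range is limited). The gripper opens to 88 mm and grips with 3 to 60 N. Pads are 18 mm wide; open, the fingers measure 123 mm over their backs; the gripper's body (75 mm by 187 mm) begins 45 mm behind the grasp point.
Start: joints at [-1.168, 0.536, -0.004, 1.538, 0.003, 1.067, -0.071], TCP at [0.294, 0.58, 0.258] pointing down, gripper open.
Joint ranges: [-2.7, 2.7], [-0.37, 2.16], [-1.27, 1.26], [0.24, 2.4], [-1.31, 4.45], [0.19, 1.91], [-2.76, 2.76]. Speed limits (rad/s): [2.39, 2.39, 3.14, 3.14, 3.14, 3.14, 3.14].

### API

Orientations are given as a unit quaternion [w, x, y, z].
In Python, from bench import status, vision, order gives the robot as it stands. The module is installed in compiled form; this text tells all that it offers.
- The arm moves only by the tool servo_tool, never from a script. Its argument "targets" is a list of rows, each an object with "fingers": the opening, from 0 (shut) to 1 (fully open); "xyz": the shift along the tool's x, y, z in mm, a list of three; "dr": the turn, a rotation vector about the tool's x, y, z in rad, a list of three. In form: [{"fingers": fingers, "xyz": [dx, dy, dz], "dr": [wx, wy, wz]}, ...]. A call has exactly 10 rows; each row shifts and turns the commanded pose from where the row before left it, along the tool's axes as they then stand; what a row does not reach is not made up. A row lasts 1/10 s, in which the tool goes at most 50 mm and 8.59 degrees, less where a joint would pass 70% of its speed; a pose out of reach is approached as far as the arm can. A call is refused whole if a number of a shift passes 50 or a number of a turn 0.15, either way. A call with a gripper value outside its range is refused whole. The fingers move at their own pace and stop on an object; the grip force is fixed at half the most. Time passes only in rows, so rows that do not move let the fingers close, or fill a call up. It gives the time, the measured TCP pose, the force and the opening at its end, in the units of the state.
- status.observe(): the state, without advancing time (a new reading comes with each control period).
- vision.camera(name): name is "side" or "top"; returns (picture, depth): 384x512x3 uint8, red, green, blue; 384x512 float32, m along the optical axis (not along the pixel's ray), 0 where there is no reading.
- vision.camera_info(name): a dict with "K" (3x3 intrinsics, pixels), "k1" (the pictures are not rectified: a ray, as slopes to the right and down, at radius r is drawn at 1 + k1 r^2 times it, then the intrinsics apply), "R" (3x3) and "t" (3): a world point X has camera coordinates R X + t. Camera axes: x right, y down, z forward; pixel columns grow to the right and rows downward; lengths in m; the calibration is good to about 2 mm. A picture is of the moment at which its call begins. camera_info takes no time and is no camera call.
- order.hand_in(): hands the job in, once; it reports no verdict.
The state is a dict: "time": time; "q": joint angles; "joint_velocities": joint speeds; "effort": joint torques, N m; "eef_pos": TCP position; "orientation": TCP orientation; "contact_force": force on the tool from outside, world axes, zero at the start; "wrist_torque": the same for the moment, N m; "width": finger opening in m.
Only numpy, scipy, OpenCV 4.12 (cv2) and the standard library are available. Lean on these libraries where they do the work, as an engineer would, in place of code of your own. Each camera call takes 0.05 s, during which the arm holds its last target. There are 200 camera calls.

## Working session

There is one attempt and no reset: what is moved stays moved. The work goes in short steps, Python scripts to look and compute and a tool call to move; the robot and the scene stay as the last step left them, time stands still between calls to the robot, and variables do not carry over. Pictures are saved under pics/ and viewed, on a budget of 10 in all, crops included, one or two more only if the job needs it, and the job is handed in when it is done.

Besides the shell and the picture viewer there is one more tool, called as name(argument=value, ...) on one line, values as JSON. servo_tool: Moves the arm, as the interface text tells. Its arguments: {"type":"object","properties":{"targets":{"type":"array","items":{"type":"object","properties":{"fingers":{"type":"number"},"xyz":{"type":"array","items":{"type":"number"}},"dr":{"type":"array","items":{"type":"number"}}}}}},"required":["targets"]}

```bash
mkdir -p pics
cat > h.py <<'E'
import numpy as np, cv2
from bench import status, vision, order
def grab(n):
    p,d=vision.camera(n); np.savez(f'{n}.npz',p=p,d=d); return p,d
def load(n):
    z=np.load(f'{n}.npz'); return z['p'],z['d']
def cloud(n,d):
    c=vision.camera_info(n);K=np.array(c['K'],float);R=np.array(c['R']);t=np.array(c['t'])
    v,u=np.mgrid[:384,:512].astype(float)
    uv=np.stack([u,v],-1).reshape(-1,1,2)
    s=cv2.undistortPoints(uv,K,np.array([c['k1'],0,0,0,0.])).reshape(384,512,2)
    X=np.dstack([s[...,0]*d,s[...,1]*d,d])
    W=(X-t)@R
    W[d<=0]=np.nan
    return W
E
python3 - <<'E'
from h import *
for n in('side','top'):
    p,d=grab(n); cv2.imwrite(f'pics/{n}0.png',cv2.resize(p[...,::-1],(800,600),interpolation=cv2.INTER_CUBIC))
    c=vision.camera_info(n); print(n,c['k1'],-np.array(c['R']).T@c['t'],np.round(c['R'],2).tolist())
print(status.observe())
E
```

```text
side -0.025499151238403992 [-0.01576277 -0.99543362  0.8827655 ] [[0.87, -0.48, 0.01], [-0.26, -0.49, -0.83], [0.41, 0.72, -0.56]]
top -0.08042240023554746 [ 3.76771603e-01 -1.63952435e-05  1.51166707e+00] [[-0.02, -1.0, 0.0], [-0.99, 0.02, -0.11], [0.11, -0.01, -0.99]]
{'time': 0.1, 'q': array([-1.1682257 ,  0.53707528, -0.00446921,  1.53875576,  0.00258098,
        1.06726526, -0.07120109]), 'joint_velocities': array([ 0.00108203,  0.00025754,  0.00131935, -0.00230944, -0.00014579,
        0.00125227, -0.00104913]), 'effort': array([ 3.51099719e-03, -5.72083068e+01,  9.94331539e-01, -2.52231449e+01,
       -5.61451481e-02,  1.35029160e-02,  8.28097143e-06]), 'eef_pos': array([0.29342137, 0.57943375, 0.25694339]), 'orientation': array([-1.35341285e-04,  2.32202440e-01,  9.72667192e-01, -7.36705514e-04]), 'contact_force': array([-0.31006368, -0.27897235,  0.1754629 ]), 'wrist_torque': array([ 0.05283109, -0.02529365,  0.00357098]), 'width': 0.08783096868107902}
```

View pics/side0.png

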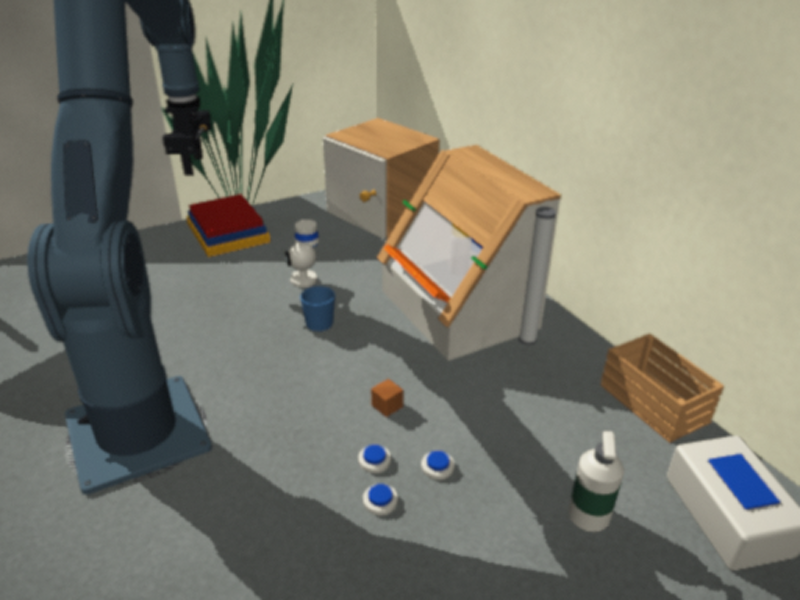

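View pics/top0.png

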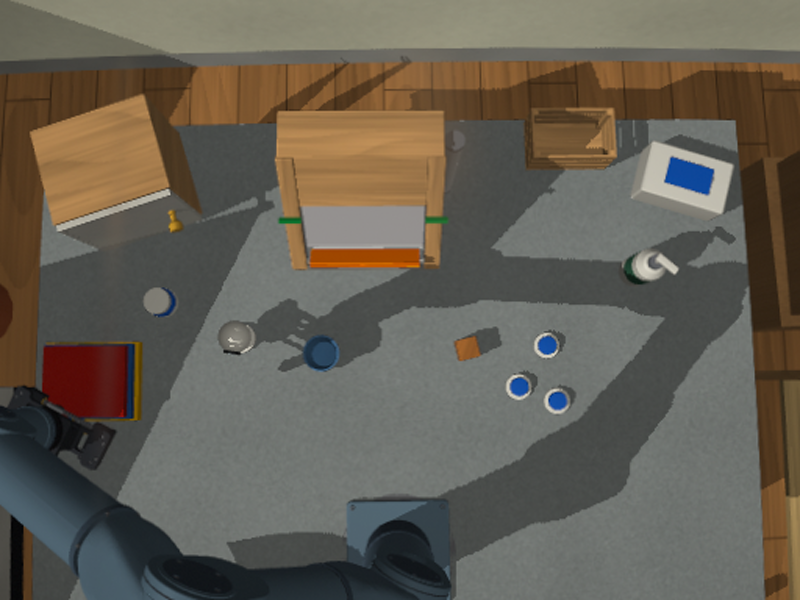

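Side view: the cabinet with the orange lip (418,275) and green clips (408,205) and (479,262). There are three round blue buttons at (375,456), (438,462) and (380,496). In the top view they are at (518,386), (546,345) and (557,400). Next I'll measure them.

```bash
cat > m.py <<'E'
from h import *
for n in('side','top'):
    p,d=load(n);W=cloud(n,d);hsv=cv2.cvtColor(p,cv2.COLOR_RGB2HSV)
    H,S,V=[hsv[...,i].astype(int) for i in range(3)]
    for nm,m in dict(orange=(H>=4)&(H<=13)&(S>215)&(V>120),green=(H>50)&(H<75)&(S>150)&(V>60),blue=(H>105)&(H<122)&(S>170)&(V>90)).items():
        k,l,st,ce=cv2.connectedComponentsWithStats(m.astype(np.uint8))
        for i in range(1,k):
            if st[i,4]<8: continue
            w=W[l==i];w=w[~np.isnan(w[:,0])]
            if len(w)<4: continue
            print(n,nm,st[i,:].tolist(),'med',np.round(np.median(w,0),4),'lo',np.round(np.percentile(w,5,axis=0),3),'hi',np.round(np.percentile(w,95,axis=0),3),'r',round(float(np.hypot(*np.median(w,0)[:2])),3))
p,d=load('top');W=cloud('top',d)
for nm,(u,v) in dict(mon=(236,335),cup=(321,353),block=(467,348),lotion=(645,265),jar=(158,302),topL=(285,180),topR=(437,180),roofL=(280,113),roofR=(443,113),roofFL=(278,155),roofFR=(443,155),stileL=(297,262),stileR=(433,262),tube=(457,140)).items():
    x,y=int(u*.64),int(v*.64);print(nm,np.round(np.nanmedian(W[y-1:y+2,x-1:x+2].reshape(-1,3),0),3))
p,d=load('side')
c1=cv2.resize(p[110:230,235:365,::-1],(650,600),interpolation=cv2.INTER_CUBIC);cv2.imwrite('pics/c1.png',c1)
p,d=load('top')
c2=cv2.resize(p[195:285,280:400,::-1],(800,600),interpolation=cv2.INTER_CUBIC);cv2.imwrite('pics/c2.png',c2)
E
python3 m.py
```

```text
side orange [247, 158, 39, 34, 182] med [0.5996 0.039  0.1445] lo [ 0.595 -0.051  0.138] hi [0.613 0.148 0.149] r 0.601
side blue [190, 150, 13, 4, 34] med [0.5283 0.4825 0.0312] lo [0.515 0.476 0.026] hi [0.555 0.503 0.036] r 0.715
side blue [234, 285, 12, 11, 111] med [ 0.3459 -0.2683  0.0221] lo [ 0.333 -0.283  0.019] hi [ 0.359 -0.252  0.025] r 0.438
side blue [274, 289, 13, 12, 115] med [ 0.4329 -0.3321  0.023 ] lo [ 0.418 -0.348  0.02 ] hi [ 0.446 -0.316  0.026] r 0.546
side blue [455, 291, 43, 34, 712] med [ 0.7874 -0.6427  0.0866] lo [ 0.76  -0.683  0.084] hi [ 0.816 -0.6    0.089] r 1.016
side blue [237, 310, 13, 13, 135] med [ 0.3132 -0.3521  0.0244] lo [ 0.3   -0.365  0.019] hi [ 0.327 -0.336  0.027] r 0.471
top orange [199, 160, 69, 9, 470] med [0.6159 0.0638 0.135 ] lo [ 0.6   -0.04   0.126] hi [0.627 0.154 0.146] r 0.619
top orange [199, 169, 11, 2, 12] med [0.5942 0.1466 0.1403] lo [0.594 0.134 0.138] hi [0.596 0.162 0.143] r 0.612
top orange [213, 170, 15, 1, 15] med [0.5934 0.0983 0.14  ] lo [0.593 0.079 0.136] hi [0.594 0.118 0.143] r 0.602
top green [179, 140, 14, 
[... 490 characters left out ...]
0.3293  0.0213] lo [ 0.418 -0.344  0.016] hi [ 0.448 -0.315  0.027] r 0.543
top blue [327, 242, 11, 11, 95] med [ 0.346  -0.2656  0.0207] lo [ 0.332 -0.28   0.016] hi [ 0.36  -0.25   0.027] r 0.436
top blue [351, 251, 11, 11, 93] med [ 0.3143 -0.3472  0.0204] lo [ 0.301 -0.362  0.015] hi [ 0.328 -0.332  0.025] r 0.468
mon [0.462 0.324 0.099]
cup [0.427 0.161 0.005]
block [ 0.431 -0.151  0.042]
lotion [ 0.59  -0.512  0.129]
jar [0.537 0.502 0.056]
topL [0.73  0.195 0.286]
topR [ 0.727 -0.081  0.282]
roofL [0.844 0.198 0.325]
roofR [ 0.841 -0.093  0.32 ]
roofFL [0.767 0.204 0.32 ]
roofFR [ 0.761 -0.091  0.322]
stileL [0.609 0.196 0.114]
stileR [ 0.605 -0.082  0.112]
tube [ 0.795 -0.118  0.308]
```

View pics/c1.png

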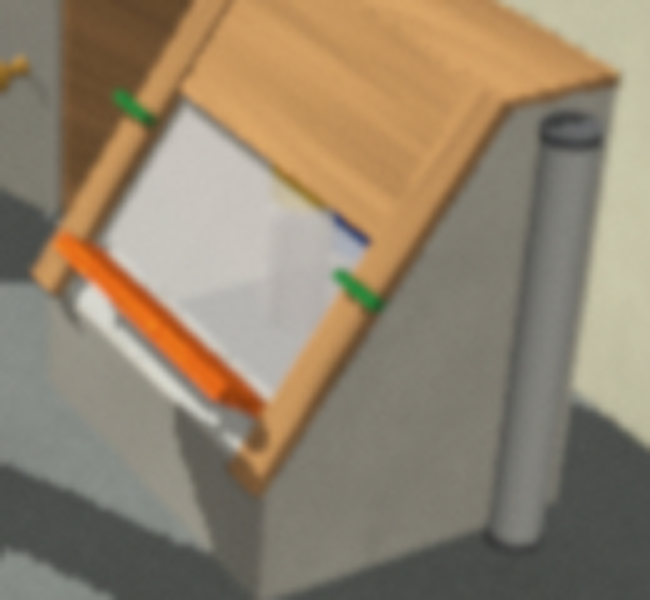

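View pics/c2.png

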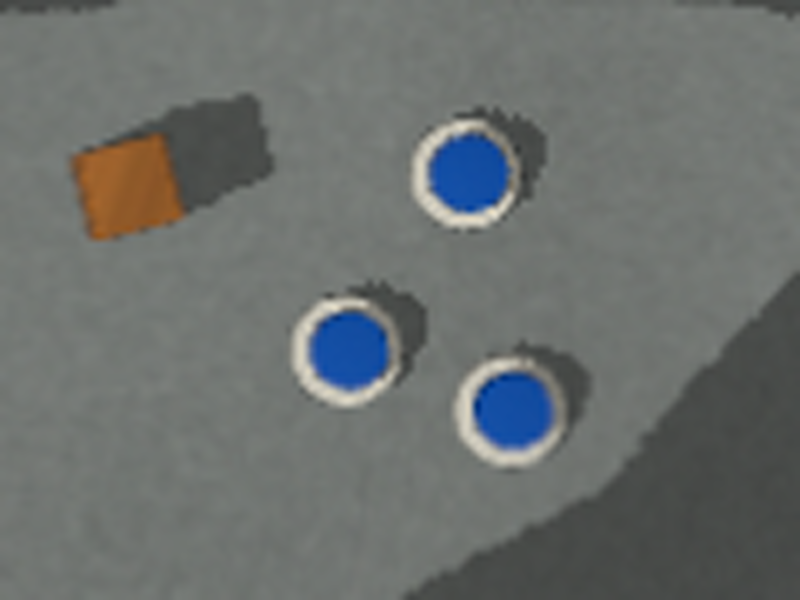

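Buttons in the top view: (546,345) r=0.544 m, (518,386) r=0.437 and (557,400) r=0.469. The first is the farthest from the base, and in the crop it is the upper-right one at (468,172), so the target is (0.4325, -0.3305). The flat white box with the blue pad is not round, so it is not one of them. The lip is about 0.10 m down the slope from the clips. I'm setting out towards the cabinet front at a safe height.

servo_tool(targets=[{"fingers": 0,"xyz": [-20,-24,-6],"dr": [0,0,0]},{"fingers": 0,"xyz": [-25,-29,-6],"dr": [0,0,0]},{"fingers": 0,"xyz": [-25,-29,-6],"dr": [0,0,0]},{"fingers": 0,"xyz": [-25,-29,-6],"dr": [0,0,0]},{"fingers": 0,"xyz": [-25,-29,-6],"dr": [0,0,0]},{"fingers": 0,"xyz": [-25,-29,-6],"dr": [0,0,0]},{"fingers": 0,"xyz": [-25,-29,-6],"dr": [0,0,0]},{"fingers": 0,"xyz": [-25,-29,-6],"dr": [0,0,0]},{"fingers": 0,"xyz": [-25,-29,-6],"dr": [0,0,0]},{"fingers": 0,"xyz": [-25,-29,-6],"dr": [0,0,0]}])

```text
time: 1.1
eef_pos: [0.3834, 0.2132, 0.3178]
orientation: [-0.0, 0.232, 0.973, -0.0]
contact_force: [0.8, 0.3, -0.0]
width: 0.0098
```

```bash
cat > s.py <<'E'
from h import *
from scipy.spatial.transform import Rotation as Ro
import json
def st(log=True):
    s=status.observe();q=s['orientation'];R=Ro.from_quat([q[1],q[2],q[3],q[0]])
    if log: open('log.jsonl','a').write(json.dumps([s['q'].tolist(),s['eef_pos'].tolist(),R.as_matrix().tolist()])+'\n')
    return s,R
def target(p,tilt,yaw=-0.014):
    # tool y = cabinet y ; z tilted 'tilt' rad forward of straight down
    B=Ro.from_euler('z',yaw)*Ro.from_euler('y',-tilt)*Ro.from_matrix(np.array([[-1,0,0],[0,1,0],[0,0,-1.]]))
    return np.array(p),B
def delta(p,B):
    s,R=st();dp=R.inv().apply(p-s['eef_pos'])*1000
    print('t',round(s['time'],2),'pos',np.round(s['eef_pos'],4),'F',np.round(s['contact_force'],1),'q',np.round(s['q'],2))
    print('shift mm in tool',np.round(dp,1),'turn',np.round((R.inv()*B).as_rotvec(),3),'z_tool',np.round(R.as_matrix()[:,2],3))
E
python3 - <<'E'
from s import *
delta(*target([.42,.055,.31],0))
E
```

```text
t 1.1 pos [0.3834 0.2132 0.3178] F [ 0.8  0.3 -0. ] q [-0.74  0.1   0.14  2.   -0.02  1.04  0.51]
shift mm in tool [-104.1 -124.6    7.8] turn [-0.    -0.    -0.455] z_tool [-0. -0. -1.]
```

servo_tool(targets=[{"fingers": 0,"xyz": [-20,-24,2],"dr": [0,0,0]},{"fingers": 0,"xyz": [-22,-26,2],"dr": [0,0,0]},{"fingers": 0,"xyz": [-22,-26,2],"dr": [0,0,0]},{"fingers": 0,"xyz": [-20,-24,2],"dr": [0,0,0]},{"fingers": 0,"xyz": [-20,-24,0],"dr": [0,0,0]},{"fingers": 0,"xyz": [0,0,0],"dr": [0,0,-0.09]},{"fingers": 0,"xyz": [0,0,0],"dr": [0,0,-0.09]},{"fingers": 0,"xyz": [0,0,0],"dr": [0,0,-0.09]},{"fingers": 0,"xyz": [0,0,0],"dr": [0,0,-0.09]},{"fingers": 0,"xyz": [0,0,0],"dr": [0,0,-0.095]}])

```text
time: 2.1
eef_pos: [0.42, 0.0572, 0.3095]
orientation: [-0.0, 0.005, 1.0, -0.0]
contact_force: [-0.3, 0.1, -0.8]
width: 0.0002
```

Run:
```python
from s import *
delta(*target([.44,.055,.30],0.6))
# lip / mark geometry in cabinet-oriented axes (yaw -0.014)
yaw=-0.014;C=Ro.from_euler('z',-yaw).as_matrix()
for n in('side','top'):
    p,d=load(n);W=cloud(n,d)@C.T
    hsv=cv2.cvtColor(p,cv2.COLOR_RGB2HSV);H,S,V=[hsv[...,i].astype(int) for i in range(3)]
    for nm,m in dict(orange=(H>=4)&(H<=13)&(S>215)&(V>100)&(W[...,0]>.5),green=(H>45)&(H<78)&(S>110)&(V>50)&(W[...,0]>.55)&(W[...,2]>.15)).items():
        w=W[m&~np.isnan(W[...,0])]
        s=.5736*w[:,0]+.8192*w[:,2];o=-.8192*w[:,0]+.5736*w[:,2]
        print(n,nm,len(w),'s pct',np.round(np.percentile(s,[5,25,50,75,95]),4),'out',np.round(np.percentile(o,[5,25,50,75,95]),4))
        if nm=='orange':
            f=(o>np.percentile(o,95)-.012); print('  front pts s',np.round(np.percentile(s[f],[5,50,95]),4), 'yslope',np.polyfit(w[f,1],w[f,0],1))
        else:
            for sg in(w[:,1]>.05,w[:,1]<.05):
                if sg.sum()>2: print('  clip',sg.sum(),np.round(np.median(w[sg],0),4),'s',np.round(np.median(s[sg]),4),'o',np.round(np.median(o[sg]),4))
```

```text
t 2.1 pos [0.42   0.0572 0.3095] F [-0.3  0.1 -0.8] q [-0.5   0.07  0.28  2.05 -0.02  1.02  1.35]
shift mm in tool [-20.1  -2.    9.5] turn [ 0.001 -0.601  0.004] z_tool [-0.001 -0.    -1.   ]
side orange 180 s pct [0.4577 0.461  0.4637 0.4653 0.4662] out [-0.4229 -0.4144 -0.4072 -0.4051 -0.4033]
  front pts s [0.4573 0.4625 0.4662] yslope [-0.00563756  0.59851311]
side green 657 s pct [0.4699 0.5211 0.5617 0.6142 0.694 ] out [-0.4763 -0.4452 -0.4164 -0.3625 -0.3153]
  clip 633 [0.6652 1.2683 0.2292] s 0.5619 o -0.414
  clip 24 [ 0.6682 -0.0829  0.2169] s 0.5607 o -0.4236
top orange 512 s pct [0.4544 0.4613 0.463  0.4647 0.4666] out [-0.4404 -0.4336 -0.4248 -0.4136 -0.4048]
  front pts s [0.4522 0.4626 0.4668] yslope [0.01258717 0.59873823]
top green 103 s pct [0.5536 0.5577 0.5599 0.5616 0.5641] out [-0.4308 -0.4266 -0.4246 -0.4224 -0.4205]
  clip 50 [0.6684 0.2049 0.2147] s 0.5598 o -0.4251
  clip 53 [ 0.6684 -0.0743  0.2147] s 0.56 o -0.4243
```

servo_tool(targets=[{"fingers": 0,"xyz": [-20,-2,10],"dr": [0,0,0]},{"fingers": 0,"xyz": [0,0,0],"dr": [0,-0.08,0]},{"fingers": 0,"xyz": [0,0,0],"dr": [0,-0.08,0]},{"fingers": 0,"xyz": [0,0,0],"dr": [0,-0.08,0]},{"fingers": 0,"xyz": [0,0,0],"dr": [0,-0.08,0]},{"fingers": 0,"xyz": [0,0,0],"dr": [0,-0.08,0]},{"fingers": 0,"xyz": [0,0,0],"dr": [0,-0.08,0]},{"fingers": 0,"xyz": [0,0,0],"dr": [0,-0.08,0]},{"fingers": 0,"xyz": [0,0,0],"dr": [0,-0.08,0]},{"fingers": 0,"xyz": [0,0,0],"dr": [0,0,0]}])

```text
time: 3.1
eef_pos: [0.4397, 0.0528, 0.3034]
orientation: [0.282, 0.008, 0.959, -0.0]
contact_force: [-0.2, -0.5, 0.6]
width: 0.0009
```

Run:
```python
from s import *
delta(*target([.44,.055,.30],0.64))
# fit S-R-S model
from scipy.optimize import least_squares
L=[json.loads(l) for l in open('log.jsonl')]
def fk(q,p):
    T=Ro.identity();x=np.array([0,0,p[0]])
    ax='zyzyzyz';sg=p[4:11]
    T=Ro.identity()
    Ls=[0,p[1]*0,p[1],0,p[2],0,p[3]]
    for i in range(7):
        T=T*Ro.from_euler(ax[i],sg[i]*q[i]);x=x+T.apply([0,0,Ls[i]])
    return x,T
import itertools
best=[]
for sg in itertools.product([1,-1],repeat=4):
    s7=[sg[0],1,sg[1],1,sg[2],1,sg[3]]
    f=lambda p:np.concatenate([fk(np.array(q),list(p)+s7)[0]-x for q,x,_ in L])
    r=least_squares(f,[.34,.42,.42,.26]);best.append((r.cost,np.round(r.x,3).tolist(),sg))
for b in sorted(best)[:4]: print(b)
```

```text
t 3.1 pos [0.4397 0.0528 0.3034] F [-0.2 -0.5  0.6] q [-0.18 -0.13 -0.16  2.39  0.48  0.37  0.8 ]
shift mm in tool [1.6 2.2 3. ] turn [ 0.002 -0.067 -0.004] z_tool [ 0.542 -0.005 -0.84 ]
(np.float64(0.0029208166724565155), [0.321, 0.57, 0.44, 0.351], (-1, -1, -1, 1))
(np.float64(0.002920816672456519), [0.321, 0.57, 0.44, 0.351], (-1, -1, -1, -1))
(np.float64(0.0046685694922632675), [1.202, -0.748, 0.565, -0.175], (-1, -1, 1, 1))
(np.float64(0.004668569492263271), [1.202, -0.748, 0.565, -0.175], (-1, -1, 1, -1))
```

servo_tool(targets=[{"fingers": 0,"xyz": [0,0,15],"dr": [0,0,0]},{"fingers": 0,"xyz": [0,0,25],"dr": [0,0,0]},{"fingers": 0,"xyz": [0,0,30],"dr": [0,0,0]},{"fingers": 0,"xyz": [0,0,30],"dr": [0,0,0]},{"fingers": 0,"xyz": [0,0,30],"dr": [0,0,0]},{"fingers": 0,"xyz": [0,0,30],"dr": [0,0,0]},{"fingers": 0,"xyz": [0,0,30],"dr": [0,0,0]},{"fingers": 0,"xyz": [0,0,20],"dr": [0,0,0]},{"fingers": 0,"xyz": [0,0,15],"dr": [0,0,0]},{"fingers": 0,"xyz": [0,0,0],"dr": [0,0,0]}])

```text
time: 4.1
eef_pos: [0.5407, 0.0497, 0.1506]
orientation: [0.283, 0.008, 0.959, -0.006]
contact_force: [-0.2, -0.3, 0.6]
width: 0.0004
```

Run:
```python
from s import *
delta(*target([.564,.055,.109],0.7))
```

```text
t 4.1 pos [0.5407 0.0497 0.1506] F [-0.2 -0.3  0.6] q [-0.02  0.4  -0.28  2.32  2.01  0.28 -0.65]
shift mm in tool [ 3.1  6.  47.5] turn [-0.008 -0.126 -0.   ] z_tool [ 0.543 -0.015 -0.84 ]
```

servo_tool(targets=[{"fingers": 0,"xyz": [0,0,15],"dr": [0,-0.04,0]},{"fingers": 0,"xyz": [0,0,15],"dr": [0,-0.04,0]},{"fingers": 0,"xyz": [0,2,10],"dr": [0,-0.04,0]},{"fingers": 0,"xyz": [0,2,0],"dr": [0,-0.04,0]},{"fingers": 0,"xyz": [0,1,0],"dr": [0,-0.04,0]},{"fingers": 0,"xyz": [0,0,0],"dr": [0,-0.03,0]},{"fingers": 0,"xyz": [0,0,0],"dr": [0,0,0]},{"fingers": 0,"xyz": [0,0,0],"dr": [0,0,0]},{"fingers": 0,"xyz": [0,0,0],"dr": [0,0,0]},{"fingers": 0,"xyz": [0,0,0],"dr": [0,0,0]}])

```text
time: 5.1
eef_pos: [0.5641, 0.0543, 0.1203]
orientation: [0.393, 0.008, 0.92, -0.006]
contact_force: [-0.7, 0.8, -0.6]
width: 0.0006
```

Run:
```python
from s import *
delta(*target([.56,.055,.103],0.8))
```

```text
t 5.1 pos [0.5641 0.0543 0.1203] F [-0.7  0.8 -0.6] q [ 0.17  0.63 -0.55  2.39  2.5   0.77 -1.05]
shift mm in tool [15.4  0.7  9. ] turn [-0.007  0.007 -0.   ] z_tool [ 0.722 -0.017 -0.692]
```

servo_tool(targets=[{"fingers": 0,"xyz": [0,0,6],"dr": [0,0,0]},{"fingers": 0,"xyz": [-4,0,-0.6],"dr": [0,0,0]},{"fingers": 0,"xyz": [-5,0,-0.8],"dr": [0,0,0]},{"fingers": 0,"xyz": [-5,0,-0.8],"dr": [0,0,0]},{"fingers": 0,"xyz": [-5,0,-0.8],"dr": [0,0,0]},{"fingers": 0,"xyz": [-5,0,-0.8],"dr": [0,0,0]},{"fingers": 0,"xyz": [-5,0,-0.8],"dr": [0,0,0]},{"fingers": 0,"xyz": [-5,0,-0.8],"dr": [0,0,0]},{"fingers": 0,"xyz": [-3,0,-0.5],"dr": [0,0,0]},{"fingers": 0,"xyz": [-3,0,-0.5],"dr": [0,0,0]}])

```text
time: 6.1
eef_pos: [0.591, 0.0539, 0.149]
orientation: [0.392, 0.008, 0.92, -0.006]
contact_force: [-0.2, -0.9, -2.1]
width: 0.0004
```

```bash
cat > look.py <<'E'
from s import *
import sys
delta(*target([.60,.055,.16],0.8))
p,d=grab('side');grab('top')
cv2.imwrite(f'pics/{sys.argv[1]}.png',cv2.resize(p[100:240,225:375,::-1],(643,600),interpolation=cv2.INTER_CUBIC))
yaw=-0.014;C=Ro.from_euler('z',-yaw).as_matrix()
for n in('side','top'):
    p,d=load(n);W=cloud(n,d)@C.T
    hsv=cv2.cvtColor(p,cv2.COLOR_RGB2HSV);H,S,V=[hsv[...,i].astype(int) for i in range(3)]
    y=W[...,1];x=W[...,0];z=W[...,2];box=(x>.5)&(x<.8)&(y>-.11)&(y<.23)&(z>.1)
    for nm,m in dict(orange=(H>=4)&(H<=13)&(S>215)&(V>100),green=(H>45)&(H<78)&(S>150)&(V>60)).items():
        w=W[m&box]
        if len(w)<3: continue
        s=.5736*w[:,0]+.8192*w[:,2];o=-.8192*w[:,0]+.5736*w[:,2]
        print(n,nm,len(w),'s',np.round(np.percentile(s,[5,25,50,75,95]),4),'o',np.round(np.percentile(o,[5,50,95]),4))
E
python3 look.py l1
```

```text
t 6.1 pos [0.591  0.0539 0.149 ] F [-0.2 -0.9 -2.1] q [ 0.17  0.56 -0.52  2.33  2.43  0.65 -0.98]
shift mm in tool [-14.2   1.2  -1.1] turn [-0.006  0.006 -0.001] z_tool [ 0.721 -0.016 -0.692]
side orange 80 s [0.4773 0.48   0.4829 0.4841 0.4851] o [-0.4258 -0.4088 -0.403 ]
side green 9 s [0.5605 0.5607 0.561  0.5618 0.5622] o [-0.4252 -0.4217 -0.42  ]
top orange 389 s [0.4786 0.4811 0.4827 0.4843 0.4862] o [-0.4393 -0.4268 -0.4064]
top green 68 s [0.5536 0.5574 0.5597 0.5616 0.5643] o [-0.4277 -0.4236 -0.4213]
```

View pics/l1.png

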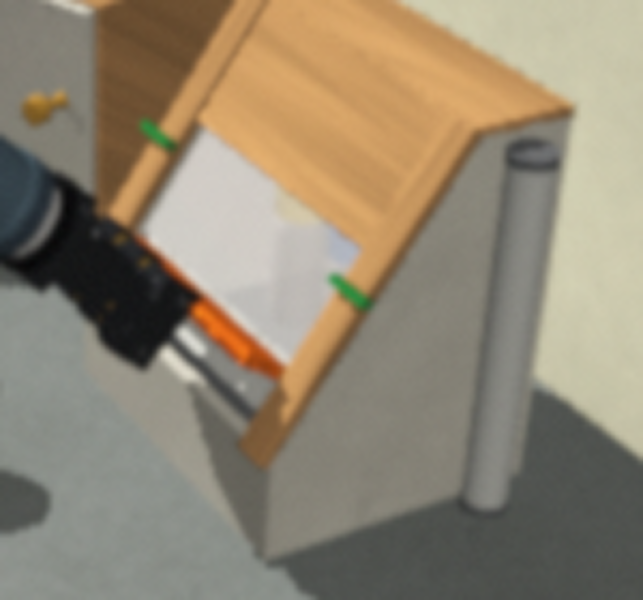

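The crop shows the gripper under the orange lip (230,330), the sash raised by about 19 mm, and the green clips at (157,134) and (350,291). About 84 mm remain. I'll push 74 mm, then measure again.

servo_tool(targets=[{"fingers": 0,"xyz": [-6,0,-0.9],"dr": [0,0,0]},{"fingers": 0,"xyz": [-8,0,-1.2],"dr": [0,0,0]},{"fingers": 0,"xyz": [-9,0,-1.4],"dr": [0,0,0]},{"fingers": 0,"xyz": [-9,0,-1.4],"dr": [0,0,0]},{"fingers": 0,"xyz": [-9,0,-1.4],"dr": [0,0,0]},{"fingers": 0,"xyz": [-9,0,-1.4],"dr": [0,0,0]},{"fingers": 0,"xyz": [-9,0,-1.4],"dr": [0,0,0]},{"fingers": 0,"xyz": [-7,0,-1.1],"dr": [0,0,0]},{"fingers": 0,"xyz": [-4,0,-0.6],"dr": [0,0,0]},{"fingers": 0,"xyz": [-2,0,-0.3],"dr": [0,0,0]}])

```text
time: 7.2
eef_pos: [0.6332, 0.0534, 0.2091]
orientation: [0.392, 0.008, 0.92, -0.006]
contact_force: [-3.3, 0.2, -0.3]
width: 0.0004
```

```bash
python3 look.py l2
```

```text
t 7.2 pos [0.6332 0.0534 0.2091] F [-3.3  0.2 -0.3] q [ 0.12  0.44 -0.44  2.22  2.26  0.45 -0.81]
shift mm in tool [58.4  1.2 10. ] turn [-0.006  0.007 -0.001] z_tool [ 0.722 -0.016 -0.692]
side orange 64 s [0.5504 0.552  0.5548 0.5569 0.5581] o [-0.4203 -0.4061 -0.4011]
side green 5 s [0.5596 0.5596 0.5617 0.562  0.5622] o [-0.4266 -0.4224 -0.4169]
top orange 402 s [0.5517 0.5545 0.5557 0.5568 0.5586] o [-0.4372 -0.4254 -0.4069]
top green 70 s [0.5544 0.5577 0.5598 0.5616 0.5647] o [-0.4275 -0.4237 -0.4198]
```

servo_tool(targets=[{"fingers": 0,"xyz": [-2,0,-0.3],"dr": [0,0,0]},{"fingers": 0,"xyz": [-2,0,-0.3],"dr": [0,0,0]},{"fingers": 0,"xyz": [-2,0,-0.3],"dr": [0,0,0]},{"fingers": 0,"xyz": [-2,0,-0.3],"dr": [0,0,0]},{"fingers": 0,"xyz": [-1.5,0,-0.2],"dr": [0,0,0]},{"fingers": 0,"xyz": [-1,0,-0.2],"dr": [0,0,0]},{"fingers": 0,"xyz": [0,0,0],"dr": [0,0,0]},{"fingers": 0,"xyz": [0,0,0],"dr": [0,0,0]},{"fingers": 0,"xyz": [0,0,0],"dr": [0,0,0]},{"fingers": 0,"xyz": [0,0,0],"dr": [0,0,0]}])

```text
time: 8.3
eef_pos: [0.6392, 0.0533, 0.2175]
orientation: [0.393, 0.008, 0.92, -0.006]
contact_force: [-0.4, 1.0, -0.6]
width: 0.0007
```

```bash
python3 look.py l3
```

```text
t 8.3 pos [0.6392 0.0533 0.2175] F [-0.4  1.  -0.6] q [ 0.11  0.42 -0.42  2.2   2.22  0.42 -0.78]
shift mm in tool [68.7  1.2 11.5] turn [-0.006  0.007 -0.001] z_tool [ 0.722 -0.016 -0.692]
side orange 62 s [0.5609 0.5626 0.5645 0.567  0.5683] o [-0.4222 -0.4062 -0.4027]
side green 9 s [0.5595 0.5603 0.5611 0.5613 0.5622] o [-0.4265 -0.4235 -0.4211]
top orange 471 s [0.5583 0.5644 0.5659 0.5673 0.5688] o [-0.4384 -0.4245 -0.4049]
top green 67 s [0.5553 0.558  0.5597 0.5618 0.5643] o [-0.4267 -0.4239 -0.4206]
```

View pics/l3.png

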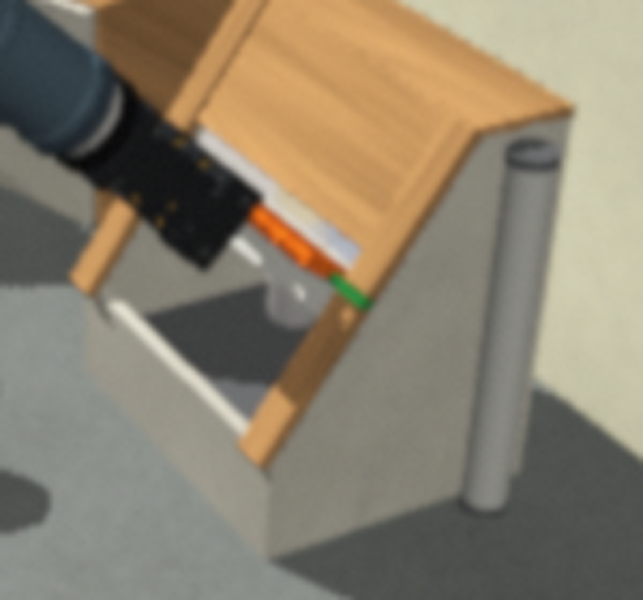

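The lip point is at s=0.5595 and the clips at 0.560, so they are level within about 1 mm and at rest. The picture agrees: the lip end (335,270) meets the clip (348,290). Next I'll back out, first down the slope and then outwards.

servo_tool(targets=[{"fingers": 0,"xyz": [4,0,0.6],"dr": [0,0,0]},{"fingers": 0,"xyz": [5,0,0.8],"dr": [0,0,0]},{"fingers": 0,"xyz": [5,0,0.8],"dr": [0,0,0]},{"fingers": 0,"xyz": [4,0,0.6],"dr": [0,0,0]},{"fingers": 0,"xyz": [0,0,-8],"dr": [0,0,0]},{"fingers": 0,"xyz": [0,0,-15],"dr": [0,0,0]},{"fingers": 0,"xyz": [0,0,-20],"dr": [0,0,0]},{"fingers": 0,"xyz": [0,0,-25],"dr": [0,0,0]},{"fingers": 0,"xyz": [0,0,-25],"dr": [0,0,0]},{"fingers": 0,"xyz": [0,0,-20],"dr": [0,0,0]}])

```text
time: 9.4
eef_pos: [0.5459, 0.0555, 0.2818]
orientation: [0.393, 0.008, 0.92, -0.005]
contact_force: [-0.1, 0.0, 0.0]
width: 0.0005
```

```bash
python3 look.py l4
python3 - <<'E'
from s import *
delta(*target([.46,.055,.30],0.0))
E
```

```text
t 9.4 pos [0.5459 0.0555 0.2818] F [-0.1  0.   0. ] q [ 0.06  0.13 -0.4   2.36  1.96  0.32 -0.62]
shift mm in tool [ 50.6   1.  123.3] turn [-0.006  0.007 -0.   ] z_tool [ 0.722 -0.016 -0.691]
side orange 136 s [0.56   0.562  0.5644 0.5667 0.5682] o [-0.4153 -0.4059 -0.4028]
side green 12 s [0.5591 0.5604 0.5611 0.5613 0.5623] o [-0.4251 -0.4231 -0.4195]
top orange 459 s [0.5566 0.5643 0.5658 0.5672 0.5692] o [-0.4386 -0.4241 -0.4048]
top green 68 s [0.5544 0.5573 0.5596 0.5615 0.563 ] o [-0.4268 -0.424  -0.4213]
t 9.5 pos [0.5463 0.0556 0.2827] F [0.2 0.3 0.5] q [ 0.06  0.13 -0.4   2.36  1.96  0.32 -0.62]
shift mm in tool [ 47.   -2.2 -74.4] turn [-0.006  0.81  -0.002] z_tool [ 0.724 -0.016 -0.69 ]
```

servo_tool(targets=[{"fingers": 0,"xyz": [10,0,-15],"dr": [0,0.05,0]},{"fingers": 0,"xyz": [10,0,-15],"dr": [0,0.08,0]},{"fingers": 0,"xyz": [10,0,-15],"dr": [0,0.08,0]},{"fingers": 0,"xyz": [10,0,-10],"dr": [0,0.08,0]},{"fingers": 0,"xyz": [0,0,0],"dr": [0,0.08,0]},{"fingers": 0,"xyz": [0,0,0],"dr": [0,0.08,0]},{"fingers": 0,"xyz": [0,0,0],"dr": [0,0.08,0]},{"fingers": 0,"xyz": [0,0,0],"dr": [0,0.08,0]},{"fingers": 0,"xyz": [0,0,0],"dr": [0,0.08,0]},{"fingers": 0,"xyz": [0,0,0],"dr": [0,0.08,0]}])

```text
time: 10.5
eef_pos: [0.5136, 0.0438, 0.2862]
orientation: [0.113, 0.021, 0.993, -0.02]
contact_force: [0.2, -0.5, -0.8]
width: 0.0005
```

Run:
```python
from s import *
delta(*target([.4325,-.3305,.16],0.0))
```

```text
t 10.5 pos [0.5136 0.0438 0.2862] F [ 0.2 -0.5 -0.8] q [ 0.17  0.19 -0.44  2.    0.26  0.77  1.1 ]
shift mm in tool [  93.7 -373.   121.3] turn [-0.038  0.226 -0.027] z_tool [ 0.223 -0.044 -0.974]
```

servo_tool(targets=[{"fingers": 0,"xyz": [0,0,0],"dr": [-0.013,0.075,-0.009]},{"fingers": 0,"xyz": [0,0,0],"dr": [-0.013,0.075,-0.009]},{"fingers": 0,"xyz": [0,0,0],"dr": [-0.012,0.076,-0.009]},{"fingers": 0,"xyz": [6,-25,0],"dr": [0,0,0]},{"fingers": 0,"xyz": [10,-40,0],"dr": [0,0,0]},{"fingers": 0,"xyz": [10,-40,0],"dr": [0,0,0]},{"fingers": 0,"xyz": [10,-40,0],"dr": [0,0,0]},{"fingers": 0,"xyz": [10,-40,0],"dr": [0,0,0]},{"fingers": 0,"xyz": [10,-40,0],"dr": [0,0,0]},{"fingers": 0,"xyz": [10,-40,0],"dr": [0,0,0]}])

```text
time: 11.5
eef_pos: [0.443, -0.222, 0.2855]
orientation: [0.001, 0.007, 1.0, -0.0]
contact_force: [0.7, -0.6, 0.5]
width: 0.0003
```

Run:
```python
from s import *
delta(*target([.4325,-.3305,.16],0.0))
```

```text
t 11.5 pos [ 0.443  -0.222   0.2855] F [ 0.7 -0.6  0.5] q [ 0.63  0.26 -0.31  1.9   0.09  1.    1.85]
shift mm in tool [   9.2 -108.6  125.6] turn [-0.     0.002 -0.   ] z_tool [ 0.002 -0.    -1.   ]
```

servo_tool(targets=[{"fingers": 0,"xyz": [3,-28,0],"dr": [0,0,0]},{"fingers": 0,"xyz": [3,-30,0],"dr": [0,0,0]},{"fingers": 0,"xyz": [3,-30,0],"dr": [0,0,0]},{"fingers": 0,"xyz": [0,-20,10],"dr": [0,0,0]},{"fingers": 0,"xyz": [0,0,35],"dr": [0,0,0]},{"fingers": 0,"xyz": [0,0,40],"dr": [0,0,0]},{"fingers": 0,"xyz": [0,0,40],"dr": [0,0,0]},{"fingers": 0,"xyz": [0,0,40],"dr": [0,0,0]},{"fingers": 0,"xyz": [0,0,30],"dr": [0,0,0]},{"fingers": 0,"xyz": [0,0,10],"dr": [0,0,0]}])

```text
time: 12.5
eef_pos: [0.4322, -0.3265, 0.0773]
orientation: [-0.001, 0.007, 1.0, 0.002]
contact_force: [0.6, 0.3, -0.7]
width: 0.0005
```

```bash
python3 look.py l5
python3 - <<'E'
from s import *
delta(*target([.4325,-.3305,.042],0.0))
a=load('side')[0];b=load('top')[0]
A=cv2.resize(a[250:350,220:320,::-1],(400,400),interpolation=cv2.INTER_CUBIC);B=cv2.resize(b[190:280,300:390,::-1],(400,400),interpolation=cv2.INTER_CUBIC)
cv2.imwrite('pics/b1.png',np.hstack([A,B]))
E
```

```text
t 12.5 pos [ 0.4322 -0.3265  0.0773] F [ 0.6  0.3 -0.7] q [ 0.71  0.63 -0.19  1.92  0.19  0.61  1.95]
shift mm in tool [-162.5  384.   -81.6] turn [ 0.004 -0.802 -0.001] z_tool [-0.002  0.004 -1.   ]
side green 8 s [0.5584 0.5593 0.5604 0.5616 0.5618] o [-0.427  -0.4244 -0.4219]
top orange 430 s [0.5571 0.5643 0.5657 0.5672 0.569 ] o [-0.4383 -0.4241 -0.4039]
top green 69 s [0.5542 0.5572 0.5594 0.5614 0.5633] o [-0.4271 -0.4246 -0.4202]
t 12.6 pos [ 0.4335 -0.3272  0.0796] F [ 0.2 -0.2  0.2] q [ 0.71  0.63 -0.19  1.92  0.19  0.61  1.96]
shift mm in tool [ 1.  -3.4 37.6] turn [0.002 0.001 0.001] z_tool [ 0.001  0.002 -1.   ]
```

View pics/b1.png

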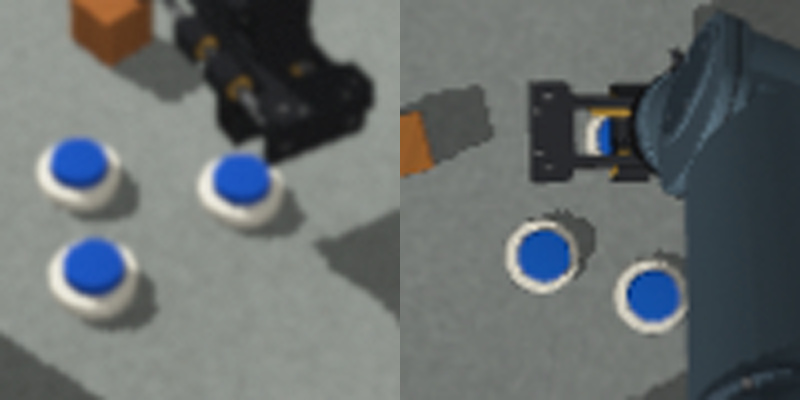

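The left crop shows the closed fingers directly above the farthest button (240,178), and the block at (110,25) is clear. Now I'll press it.

servo_tool(targets=[{"fingers": 0,"xyz": [0,-3,12],"dr": [0,0,0]},{"fingers": 0,"xyz": [0,0,12],"dr": [0,0,0]},{"fingers": 0,"xyz": [0,0,8],"dr": [0,0,0]},{"fingers": 0,"xyz": [0,0,4],"dr": [0,0,0]},{"fingers": 0,"xyz": [0,0,2],"dr": [0,0,0]},{"fingers": 0,"xyz": [0,0,2],"dr": [0,0,0]},{"fingers": 0,"xyz": [0,0,2],"dr": [0,0,0]},{"fingers": 0,"xyz": [0,0,1],"dr": [0,0,0]},{"fingers": 0,"xyz": [0,0,1],"dr": [0,0,0]},{"fingers": 0,"xyz": [0,0,0],"dr": [0,0,0]}])

```text
time: 13.6
eef_pos: [0.4348, -0.3306, 0.0373]
orientation: [0.002, 0.007, 1.0, 0.0]
contact_force: [-1.0, 0.5, 3.4]
width: 0.0006
```

Run:
```python
from s import *
delta(*target([.4325,-.3305,.035],0.0))
```

```text
t 13.6 pos [ 0.4348 -0.3306  0.0373] F [-1.   0.5  3.4] q [ 0.7   0.7  -0.17  1.92  0.21  0.53  1.94]
shift mm in tool [2.3 0.1 2.3] turn [0.    0.005 0.001] z_tool [ 0.005  0.    -1.   ]
```

servo_tool(targets=[{"fingers": 0,"xyz": [0,0,1],"dr": [0,0,0]},{"fingers": 0,"xyz": [0,0,1],"dr": [0,0,0]},{"fingers": 0,"xyz": [0,0,1],"dr": [0,0,0]},{"fingers": 0,"xyz": [0,0,1],"dr": [0,0,0]},{"fingers": 0,"xyz": [0,0,0],"dr": [0,0,0]},{"fingers": 0,"xyz": [0,0,0],"dr": [0,0,0]},{"fingers": 0,"xyz": [0,0,0],"dr": [0,0,0]},{"fingers": 0,"xyz": [0,0,0],"dr": [0,0,0]},{"fingers": 0,"xyz": [0,0,0],"dr": [0,0,0]},{"fingers": 0,"xyz": [0,0,0],"dr": [0,0,0]}])

```text
time: 14.6
eef_pos: [0.4348, -0.3307, 0.0351]
orientation: [0.002, 0.007, 1.0, -0.0]
contact_force: [-7.2, 4.3, 27.8]
width: 0.0004
```

Run:
```python
from s import *
delta(*target([.4325,-.3305,.035],0.0))
```

```text
t 14.6 pos [ 0.4348 -0.3307  0.0351] F [-7.2  4.3 27.8] q [ 0.7   0.71 -0.17  1.92  0.22  0.52  1.94]
shift mm in tool [2.3 0.2 0.1] turn [-0.     0.004  0.001] z_tool [ 0.004 -0.    -1.   ]
```

The button is at its stop (28 N, TCP at 35 mm, i.e. 6 mm of travel). I'll lift clear.

servo_tool(targets=[{"fingers": 0,"xyz": [0,0,-4],"dr": [0,0,0]},{"fingers": 0,"xyz": [0,0,-8],"dr": [0,0,0]},{"fingers": 0,"xyz": [0,0,-15],"dr": [0,0,0]},{"fingers": 0,"xyz": [0,0,-25],"dr": [0,0,0]},{"fingers": 0,"xyz": [0,0,-30],"dr": [0,0,0]},{"fingers": 0,"xyz": [0,0,-30],"dr": [0,0,0]},{"fingers": 0,"xyz": [0,0,-25],"dr": [0,0,0]},{"fingers": 0,"xyz": [0,0,-15],"dr": [0,0,0]},{"fingers": 0,"xyz": [0,0,0],"dr": [0,0,0]},{"fingers": 0,"xyz": [0,0,0],"dr": [0,0,0]}])

```text
time: 15.6
eef_pos: [0.4337, -0.3306, 0.1851]
orientation: [0.002, 0.007, 1.0, 0.0]
contact_force: [-0.9, 0.3, -1.3]
width: 0.0002
```

```bash
python3 look.py l6; sed -n 2,11p m.py >/dev/null
python3 - <<'E'
from s import *
p,d=load('side');cv2.imwrite('pics/end.png',cv2.resize(p[...,::-1],(800,600),interpolation=cv2.INTER_CUBIC))
W=cloud('side',d);w=W[288:300,274:287].reshape(-1,3);c=p[288:300,274:287].reshape(-1,3).astype(int)
b=w[(c[:,2]>c[:,0]+60)];print('button',len(b),np.round(np.nanmedian(b,0),4))
E
```

```text
t 15.6 pos [ 0.4337 -0.3306  0.1851] F [-0.9  0.3 -1.3] q [ 0.75  0.46 -0.23  1.87  0.14  0.82  2.01]
shift mm in tool [-161.   387.8   25.9] turn [ 0.    -0.796  0.   ] z_tool [ 0.004  0.    -1.   ]
side green 5 s [0.5603 0.5608 0.5611 0.5611 0.5612] o [-0.4262 -0.4226 -0.4182]
top orange 466 s [0.5596 0.5645 0.5659 0.5671 0.569 ] o [-0.4382 -0.424  -0.4045]
top green 68 s [0.5537 0.5569 0.5595 0.562  0.5644] o [-0.427  -0.4238 -0.4209]
button 134 [ 0.4334 -0.3305  0.0228]
```

View pics/end.png

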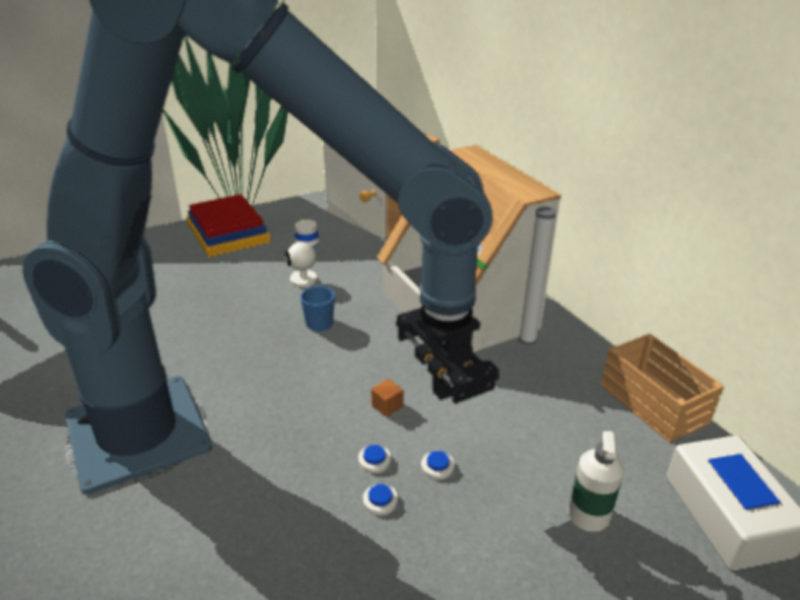

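The final picture shows the button at (438,462) back up at z=0.0228. The cup (318,308), block (388,397), monitor (303,265), lotion bottle (597,485) and jar (306,232) are where they were, and the arm is clear. I'm handing in now.

```bash
python3 -c "
from bench import order;print(order.hand_in())"
```

```text
the job is handed in; nothing more can be done
None
```

The sash is up with its lip level with the green clips, the timer button has been pressed and has sprung back, and the job was handed in at about 16 s. The hand-in gives no verdict.

- **Sash:** I slid it up about 102 mm, with the closed fingers pushing only from beneath the lip; the readings I took while pushing were about 2 to 3 N. In the last top image the lip's middle is at 0.5594 m up the slope and the clips are at 0.5595 m. That is level to about 1 mm within the 2 mm calibration. It did not move after I backed off. In the side view the arm hid the lip at the end; before that, the side view had agreed to within about 3 mm.
- **Timer button:** I pressed the one farthest from the base, at (0.433, -0.331), down to its stop. The force was about 28 N at 6 mm of travel. It reads 22.8 mm high again, against the 22 mm given.
- **Other things:** The monitor, cup, block, lotion bottle and jar look unmoved in the last picture. I judged this by eye and did not measure them again. The arm ended clear of everything.

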